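Pry the snap-fit lid of a topping bin with a lid lifter

ROBOT

A 6-joint arm with a two-finger parallel gripper is mounted at the origin on the work surface. World frame = base frame: x ahead of the robot, y to its left, z up, the work surface at z = 0. Lengths are in m, angles in rad, forces in N, time in s.
With the tool pointing down it reaches from about 0.3 to 0.85 m from the base axis. Payload 4.2 kg.
Tool frame: the origin (TCP) lies midway between the tips of the shut fingers; the grasp point (between the pads) lies 19 mm behind it (r.grip_depth is the distance from the TCP to the grasp point, in m); z points along the fingers, y is the line along which they close (so a half turn about z gives the same grasp; the last joint's range is limited). The gripper opens to 91 mm and grips with 3 to 60 N. Pads are 32 mm wide; open, the fingers measure 118 mm over their backs; the gripper's body (76 mm by 178 mm) begins 60 mm behind the grasp point.
Start: joints at [-1.302, 0.32, 1.565, -0, 1.257, -0.02], TCP at [0.164, -0.551, 0.214] pointing down, gripper open.
Joint ranges: [-3.11, 3.11], [-0.84, 2.01], [0.21, 2.61], [-1.34, 4.49], [0.05, 2.63], [-2.56, 2.56]. Speed limits (rad/s): [2.57, 2.57, 3.14, 3.14, 3.14, 3.14].

INTERFACE

Orientations are given as a unit quaternion [x, y, z, w].
In Python, from bench import r gives the robot as it stands.
- The arm moves only by the tool jog_arm, never from a script. Its argument "series" is a list that holds one entry, the list of rows, each a list of 7 numbers: the shift along the tool's x, y, z in mm, then the turn, a rotation vector about the tool's x, y, z in degrees, then the closure, from -1 (fully open) to 1 (shut). In form: [[[x, y, z, rx, ry, rz, grip], ...]]. A call has 1 to 20 rows; each row is the pose to reach, as a shift and turn from the pose commanded when the call began, along the tool's axes at that moment; what a row does not reach only later rows make up. A row lasts 1/12 s, in which the tool goes at most 41.7 mm and 7.16 degrees, less where a joint would pass 70% of its speed; a pose out of reach is approached as far as the arm can. A call with a gripper value outside its range is refused whole. The fingers move at their own pace and stop on an object; "newtons" is the grip in N (left out, the last holds). Time passes only in rows, so rows that repeat a pose let the fingers close. It gives the time, the measured TCP pose, the force, the opening and the grip force at its end, in the units of the state.
- r.get_obs(): the state, without advancing time (a new reading comes with each control period).
- r.camera(name): name is "scene" or "top" or "wrist"; returns (picture, depth): 384x512x3 uint8, red, green, blue; 384x512 float32, m along the optical axis (not along the pixel's ray), 0 where there is no reading.
- r.calibration(name): a dict with "camera_matrix" (3x3 intrinsics, pixels), "xyz" and "orientation" of the camera in the world. Camera axes: x right, y down, z forward; pixel columns grow to the right and rows downward; lengths in m; the calibration is good to about 2 mm. A picture is of the moment at which its call begins: read the wrist's pose just before it. calibration takes no time and is no camera call; for the wrist camera it gives the pose at the moment of the call.
- r.hand_in(): hands the job in; it is judged then, once.
The state is a dict: "t": time; "joint_pos": joint angles; "qvel": joint speeds; "effort": joint torques, N m; "tcp_pos": TCP position; "tool_rot": TCP orientation; "contact_force": force on the tool from outside, world axes, zero at the start; "wrist_torque": the same for the moment, N m; "opening": finger opening in m; "grasp_force": force on a finger pad.
Only numpy, scipy, OpenCV 4.12 (cv2) and the standard library are available. Lean on these libraries where they do the work, as an engineer would, in place of code of your own. Each camera call takes 0.05 s, during which the arm holds its last target. There are 200 camera calls.

TASK

Pop loose the snap-fit lid of the topping bin that has a notch at its front: take the lid lifter by its upright handle, slide its flat toe into the notch under the lid's front edge and rock the handle back, away from the lid, until the lid snaps out of its two clips and stays up. Then stand the lifter upright on its foot in its tray and let go; do the prying with the lifter, not with the fingers.

Things in the scene. Friction and masses are not known exactly. Their poses are not given: they have to be found in the camera images.
- lifter: Lid lifter, 250 g, standing upright in the tray: steel foot, flat black upright handle. Origin: on the handle's middle line at the underside of the foot; z up along the handle, x towards the toe. Heel 40 mm wide, 10 mm thick, from x = -28 to +12 mm; the lifter rocks on its rear lower edge (x = -28).
- lifter_grip (a point): Where to grip the lifter, 95 mm above its underside. The handle is 12 mm thick along the lifter's x, 28 mm wide along y, and spans 40 to 125 mm above the underside; grip it across its 12 mm (fingers before and behind it, along x) so that it cannot turn in the grip.
- lifter_toe (a point): Tip of the lifter's toe, 50 mm ahead of the lifter's origin, 2 mm above its underside. The toe is a flat blade 26 mm wide, 4 mm thick, from x = +12 to +50 mm, its underside level with the heel's.
- bin: Topping bin with the notch (fixed): metal box 200 x 150 mm, closed by a flat white snap-fit lid. Origin: centre of its footprint on the table; z up, x from its front to its rear; the front faces roughly towards the robot. At its front is a flat step 50 mm high, x = -100 to -34 mm, full width, on which the lifter's heel rests and rocks.
- bin_notch (a point): Middle of the notch, on the bin: x = -30 mm, 62 mm above the table, where the lid's front lower edge lies when shut. The gap below it, down to the step, is 12 mm high and 52 mm wide, hollow behind. Beside it stand two grey clip posts (72 mm apart, x = -51 to -32, top 86 mm above the table) whose sprung round noses hold the lid's front edge down. Axes as the bin's.
- lid: The bin's loose snap-fit lid: white plastic plate 115 (x) x 110 x 4 mm, 90 g, its rear edge tucked under a lip at the bin's rear. Origin: centre of its underside; z up, x to the bin's rear. Shut, it lies level, its origin 27.5 mm behind the bin's and 62 mm above the table.
- lid_edge (a point): Middle of the lid's front lower edge, on the lid; shut, it lies at bin_notch. With the toe 25 mm under the lid (lifter's origin at the bin's x = -55 mm), rocking 15 to 23 degrees back about the heel frees it, with about 10 N; the noses then spring back under it and keep it about 15 mm up.
- tray: The lifter's tray (fixed): low dark metal tray 180 x 140 mm, floor 3 mm thick, rims 12 mm high. Origin: centre of its underside on the table. (The other metal box on the table, whose white lid has a round knob and no notch or clips, stays shut.)

How it is judged:
By the outcome, as a careful person would: the job done as asked, in the order asked, and still so for the second after the job is handed in, with the robot touching nothing.
It also fails if it takes over 51 s, if anything falls off the work surface, if the arm or the gripper's body presses on something with over 40 N, if the wrist force passes 120 N, or if a joint passes its speed limit or range.

## Working session

There is one attempt and no reset: what is moved stays moved. The work goes in short steps, Python scripts to look and compute and a tool call to move; the robot and the scene stay as the last step left them, time stands still between calls to the robot, and variables do not carry over. Pictures are saved under pics/ and viewed, at most 10 in all, crops included, and the job is handed in when it is done.

Besides the shell and the picture viewer there is one more tool, called after "Call:" as name([rows], argument=value, ...), one row to a line, values as JSON. jog_arm: Moves the arm, as the interface text tells. Its arguments: {"type":"object","properties":{"series":{"type":"array","items":{"type":"array","items":{"type":"array","items":{"type":"number"}}}},"newtons":{"type":"number"}},"required":["series"]}

```bash
mkdir -p pics; python3 - <<'E'
from bench import r
import cv2,numpy as np
o=r.get_obs();print(o['t'],o['tcp_pos'],o['tool_rot'],o['opening'])
ims=[]
for n in("scene","top"):
    p,d=r.camera(n);np.savez(f'{n}.npz',p=p,d=d);c=r.calibration(n);print(n,c)
    cv2.imwrite(f'pics/{n}0.png',p[:,:,::-1])
E
```

```text
0.0 [ 0.16363168 -0.55070342  0.2131214 ] [ 9.89594138e-01  1.43884250e-01 -9.84133679e-05 -8.68564179e-04] 0.09096946163290089
scene {'camera_matrix': array([[369.02366872,   0.        , 253.03956522],
       [  0.        , 369.02366872, 197.08031271],
       [  0.        ,   0.        ,   1.        ]]), 'xyz': array([ 1.10382776, -0.41888273,  0.71643184]), 'orientation': array([ 0.82400176,  0.40632011, -0.1769285 , -0.35301752])}
top {'camera_matrix': array([[383.08734902,   0.        , 263.44867315],
       [  0.        , 383.08734902, 193.29887408],
       [  0.        ,   0.        ,   1.        ]]), 'xyz': array([ 5.27040706e-01, -8.75557823e-04,  9.15326035e-01]), 'orientation': array([-0.70452535,  0.70926861, -0.01885742,  0.01504885])}
```

View pics/top0.png

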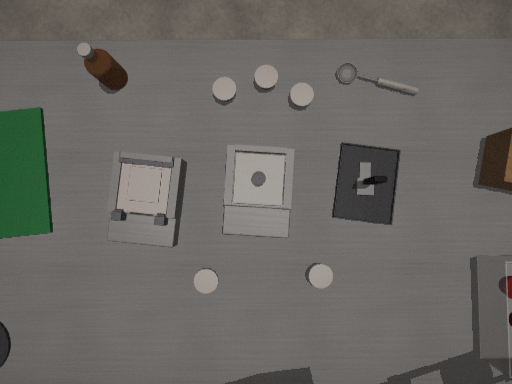

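View pics/scene0.png

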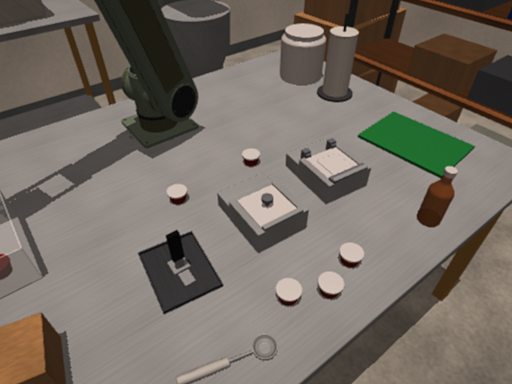

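The top view shows the notched bin at about (145,198) with its clips at (118,215) and (160,220). The knob bin is at (258,190), and the tray is at (366,183) with the lifter's handle top at (378,181). Its foot spans rows 163–195. Next I'll measure with depth.

```bash
cat >h.py <<'E'
import numpy as np,cv2
from scipy.spatial.transform import Rotation as R
def cloud(d,c):
    K=c['camera_matrix'];v,u=np.indices(d.shape)
    P=np.stack([(u-K[0,2])/K[0,0]*d,(v-K[1,2])/K[1,1]*d,d],-1)
    return P@R.from_quat(c['orientation']).as_matrix().T+c['xyz']
def rect(P):
    (c,s,a)=cv2.minAreaRect((P[:,:2]*1000).astype(np.float32));return np.round(c,1),np.round(s,1),round(a,2)
E
python3 - <<'E'
from h import *
from bench import r
f=np.load('top.npz');d,p=f['d'],f['p'];W=cloud(d,r.calibration('top'));Z=W[...,2]
v,u=np.indices(d.shape)
def box(a,b,c,e):return (u>=a)&(u<b)&(v>=c)&(v<e)&(d>0)
b=box(100,195,140,255)
print('bin hist',np.histogram(Z[b],bins=np.arange(-.005,.1,.005)))
for n,lo,hi in(('all',.04,.1),('step',.046,.054),('lid',.062,.070),('clip',.081,.091)):
    m=b&(Z>lo)&(Z<hi)
    nl,L,st,_=cv2.connectedComponentsWithStats(m.astype(np.uint8))
    for i in range(1,nl):
        if st[i,4]>15: print(n,st[i],rect(W[L==i]),W[L==i].mean(0).round(4))
t=box(325,410,135,230)
print('tray hist',np.histogram(Z[t],bins=np.arange(-.005,.14,.005)))
g=p.max(2);m=t&(g<60)&(Z<.03);print('tray',rect(W[m]))
for n,lo,hi in(('heel',.009,.018),('top',.12,.135),('hand',.05,.14)):
    m=t&(Z>lo)&(Z<hi)
    nl,L,st,_=cv2.connectedComponentsWithStats(m.astype(np.uint8))
    for i in range(1,nl):
        if st[i,4]>8: print(n,st[i],rect(W[L==i]),W[L==i].mean(0).round(4))
# foot by brightness
m=box(345,390,150,205)&(g>60)&(Z<.03);print('foot',rect(W[m]),m.sum())
cv2.imwrite('pics/crop.png',np.hstack([cv2.resize(p[140:230,330:405,::-1],None,fx=5,fy=5,interpolation=0),cv2.resize(p[145:235,110:175,::-1],None,fx=5,fy=5,interpolation=0)]))
E
```

```text
bin hist (array([3391,  982,   41,   41,   45,   37,   42,   42,   44,   60, 1406,
        343,   61, 1097, 2331,  240,  439,  126,   62,    0]), array([-0.005,  0.   ,  0.005,  0.01 ,  0.015,  0.02 ,  0.025,  0.03 ,
        0.035,  0.04 ,  0.045,  0.05 ,  0.055,  0.06 ,  0.065,  0.07 ,
        0.075,  0.08 ,  0.085,  0.09 ,  0.095]))
all [ 107  152   77   95 6165] (array([556.3, 263.3]), array([152., 200.]), 83.43) [0.5581 0.2603 0.0623]
step [ 107  212   69   35 1639] (array([491.1, 270. ]), array([149.9,  68.6]), 83.24) [0.4864 0.269  0.0488]
lid [ 107  152   75   73 3346] (array([580.9, 260.4]), array([152. , 149.1]), 83.85) [0.5818 0.2596 0.0659]
clip [111 212  11   9  90] (array([519.9, 314.2]), array([22.2, 17.3]), 89.6) [0.5202 0.3137 0.0844]
clip [154 216  11  10  89] (array([510. , 221.2]), array([22. , 18.4]), 81.69) [0.5098 0.2207 0.0844]
tray hist (array([2955, 3980,  456,  424,   11,    5,    0,    0,    0,    3,    4,
          8,    7,    5,    3,    4,    7,    7,    8,    4,    4,    5,
          7,    8,    7,   17,   65,    1,    0]), array([-0.005,  0.   ,  0.005
[... 1377 characters left out ...]
 [333 213   3   5   9] (array([ 517.6, -170.9]), array([9.6, 4.8]), 11.57) [ 0.517  -0.1713  0.0104]
heel [340 217  10   3  14] (array([ 511. , -196.6]), array([21.9,  2.7]), 81.55) [ 0.511  -0.1969  0.0117]
heel [354 219  12   3  15] (array([ 506.2, -232.4]), array([26.5,  2.6]), 83.28) [ 0.5064 -0.232   0.0108]
heel [367 221   8   2  10] (array([ 502.2, -258.4]), array([16.5,  2.4]), 89.33) [ 0.5024 -0.2585  0.0107]
top [373 176  14   6  83] (array([ 594. , -246.2]), array([26.8, 11. ]), 88.92) [ 0.5939 -0.2454  0.1264]
hand [364 176  23   9 167] (array([ 593.5, -245.9]), array([27.4, 11.9]), 88.64) [ 0.5926 -0.2423  0.1059]
foot (array([ 608.4, -254.4]), array([107.2, 130.8]), 88.92) 1231
```

View pics/crop.png

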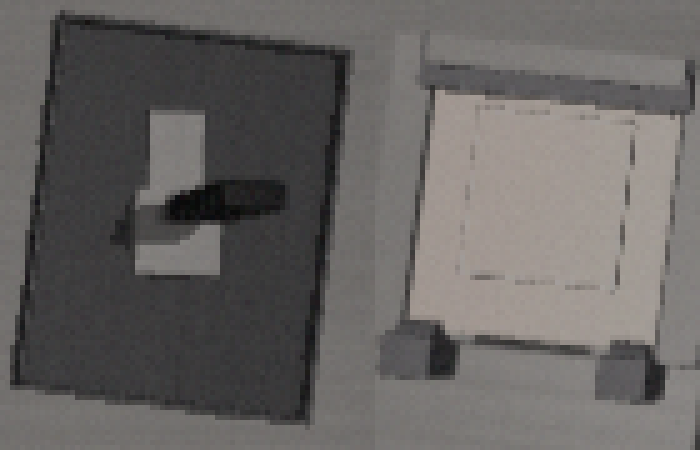

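The lifter's handle is at (594,-246) mm with yaw about -1°, toe towards +x. The bin is at (556,263) mm with yaw about -6.5°. In the crop, the notch lies between the clip posts below the lid. Next I'll plan the approach.

```bash
cat >>h.py <<'E'
def tool(yaw,tilt=0):  # tool y along heading yaw (deg), pointing down, tilt= rock back
    return R.from_euler('z',yaw,degrees=True)*R.from_matrix(np.array([[0,1,0],[1,0,0],[0,0,-1.]]))*R.from_rotvec([-tilt,0,0],degrees=True)
def shift(p,q,P,Q):
    q=R.from_quat(q) if not isinstance(q,R) else q
    return np.round(q.inv().apply(np.array(P)-p)*1000,1),np.round((q.inv()*Q).as_rotvec(degrees=True),2)
E
python3 - <<'E'
from h import *
from bench import r
o=r.get_obs();print(shift(o['tcp_pos'],o['tool_rot'],[.594,-.246,.20],tool(-1)))
E
```

```text
(array([ 499.3, -169.6,   13.5]), array([-8.000e-02, -6.000e-02, -7.246e+01]))
```

Call:
jog_arm([
  [[499.3, -169.6, 13.5, 0, 0, -72.5, -1], [499.3, -169.6, 13.5, 0, 0, -72.5, -1], [499.3, -169.6, 13.5, 0, 0, -72.5, -1], [499.3, -169.6, 13.5, 0, 0, -72.5, -1], [499.3, -169.6, 13.5, 0, 0, -72.5, -1], [499.3, -169.6, 13.5, 0, 0, -72.5, -1], [499.3, -169.6, 13.5, 0, 0, -72.5, -1], [499.3, -169.6, 13.5, 0, 0, -72.5, -1], [499.3, -169.6, 13.5, 0, 0, -72.5, -1], [499.3, -169.6, 13.5, 0, 0, -72.5, -1], [499.3, -169.6, 13.5, 0, 0, -72.5, -1], [499.3, -169.6, 13.5, 0, 0, -72.5, -1], [499.3, -169.6, 13.5, 0, 0, -72.5, -1], [499.3, -169.6, 13.5, 0, 0, -72.5, -1], [499.3, -169.6, 13.5, 0, 0, -72.5, -1], [499.3, -169.6, 13.5, 0, 0, -72.5, -1], [499.3, -169.6, 13.5, 0, 0, -72.5, -1]],
])

```text
t: 1.52
tcp_pos: [0.593, -0.2472, 0.2003]
tool_rot: [0.713, 0.701, -0.0, -0.0]
contact_force: [-0.1, 0.2, -0.1]
opening: 0.0915
grasp_force: 0.0
```

```bash
python3 - <<'E'
from h import *
from bench import r
o=r.get_obs();print(o['t'],o['tcp_pos'],o['joint_pos'].round(2) if hasattr(o['joint_pos'],'round') else o['joint_pos'])
c=r.calibration('wrist');p,d=r.camera('wrist');cv2.imwrite('pics/w1.png',p[:,:,::-1])
W=cloud(d,c);Z=W[...,2]
for lo,hi in((.12,.135),(.05,.14),(.009,.017)):
    m=(d>0)&(Z>lo)&(Z<hi)&(np.hypot(W[...,0]-.594,W[...,1]+.246)<.05)
    if m.sum()>8:print(lo,m.sum(),rect(W[m]),W[m].mean(0).round(4))
print(shift(o['tcp_pos'],o['tool_rot'],[.594,-.246,.079],tool(-1)))
E
```

```text
1.5167 [ 0.59299805 -0.24721951  0.20032936] [-0.41  0.43  1.42 -0.    1.29 -0.39]
0.12 517 (array([ 594.6, -247. ]), array([27.5, 12. ]), 88.54) [ 0.5944 -0.2461  0.1276]
0.05 699 (array([ 594.5, -246.9]), array([27.8, 12. ]), 87.63) [ 0.5945 -0.2428  0.1177]
0.009 883 (array([ 596.1, -247.5]), array([40.4, 59.3]), 87.6) [ 0.5831 -0.2439  0.013 ]
(array([  1.3,   1.1, 121.3]), array([-0.05,  0.01, -0.02]))
```

View pics/w1.png

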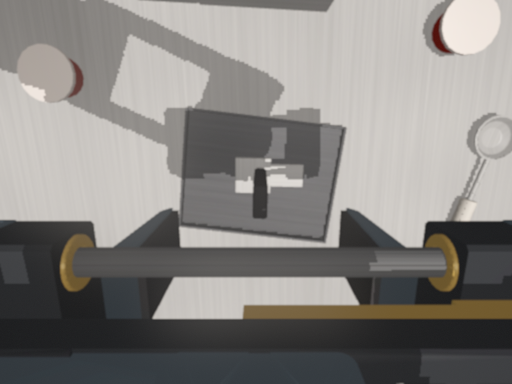

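The wrist view shows the handle at (260,192) between the open fingers. Its position agrees to within 1 mm, so I'll descend and grip.

Call:
jog_arm([
  [[0.5, 1.5, 25, 0, 0, 0.6, -1], [0.5, 1.5, 50, 0, 0, 0.6, -1], [0.5, 1.5, 75, 0, 0, 0.6, -1], [0.5, 1.5, 95, 0, 0, 0.6, -1], [0.5, 1.5, 110, 0, 0, 0.6, -1], [0.5, 1.5, 121, 0, 0, 0.6, -1], [0.5, 1.5, 121, 0, 0, 0.6, -1], [0.5, 1.5, 121, 0, 0, 0.6, 1], [0.5, 1.5, 121, 0, 0, 0.6, 1], [0.5, 1.5, 121, 0, 0, 0.6, 1], [0.5, 1.5, 121, 0, 0, 0.6, 1], [0.5, 1.5, 121, 0, 0, 0.6, 1], [0.5, 1.5, 121, 0, 0, 0.6, 1], [0.5, 1.5, 121, 0, 0, 0.6, 1], [0.5, 1.5, 121, 0, 0, 0.6, 1], [0.5, 1.5, 121, 0, 0, 0.6, 1], [0.5, 1.5, 121, 0, 0, 0.6, 1], [0.5, 1.5, 121, 0, 0, 0.6, 1]],
], newtons=45)

```text
t: 3.07
tcp_pos: [0.5956, -0.2459, 0.0794]
tool_rot: [0.717, 0.697, -0.0, 0.0]
contact_force: [-0.1, 0.6, 0.0]
opening: 0.021
grasp_force: 0.0
```

Call:
jog_arm([
  [[0, 0, 0, 0, 0, 0, 1], [0, 0, 0, 0, 0, 0, 1], [0, 0, 0, 0, 0, 0, 1], [0, 0, 0, 0, 0, 0, 1], [0, 0, -5, 0, 0, 0, 1], [0, 0, -15, 0, 0, 0, 1], [0, 0, -40, 0, 0, 0, 1], [0, 0, -70, 0, 0, 0, 1], [0, 0, -100, 0, 0, 0, 1], [0, 0, -130, 0, 0, 0, 1], [0, 0, -150, 0, 0, 0, 1], [0, 0, -150, 0, 0, 0, 1]],
])

```text
t: 4.07
tcp_pos: [0.5982, -0.2469, 0.236]
tool_rot: [0.717, 0.697, 0.002, 0.006]
contact_force: [1.1, -0.9, -0.6]
opening: 0.0114
grasp_force: 45.0
```

```bash
python3 - <<'E'
from h import *
from bench import r
o=r.get_obs();print(o['opening'],o['grasp_force'],o['contact_force'],R.from_quat(o['tool_rot']).as_matrix()[:,1])
B=np.array([.5563,.2633]);ax=np.array([np.cos(np.radians(6.5)),-np.sin(np.radians(6.5))])
for x in(-.120,-.09,-.055):
    print(x,shift(o['tcp_pos'],o['tool_rot'],[*(B+x*ax),o['tcp_pos'][2]],tool(-6.5)))
c=r.calibration('scene');p,d=r.camera('scene');cv2.imwrite('pics/s1.png',cv2.resize(p[100:330,100:330,::-1],None,fx=2.5,fy=2.5))
E
```

```text
0.011373937128126139 44.99928832054138 [ 1.14561675 -0.93080649 -0.6065985 ] [ 0.99957063 -0.02703024  0.01130997]
-0.12 (array([ 519.2, -175.2,   -4.2]), array([0.66, 0.22, 4.95]))
-0.09 (array([ 516.6, -145.4,   -3.9]), array([0.66, 0.22, 4.95]))
-0.055 (array([ 513.6, -110.5,   -3.5]), array([0.66, 0.22, 4.95]))
```

View pics/s1.png

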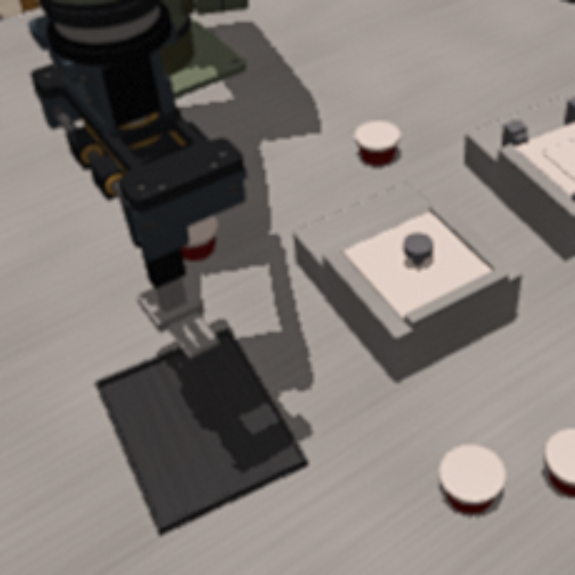

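The lifter is held upright, with its foot at about (180,320) in the crop and clear of the tray. I'll carry it over to the bin.

Call:
jog_arm([
  [[39, -13, 0, 0, 0, 0, 1], [78, -26, 0, 0, 0, 1, 1], [117, -39, 0, 0, 0, 1, 1], [155, -53, 0, 0, 0, 2, 1], [194, -66, 0, 0, 0, 2, 1], [233, -79, 0, 0, 0, 3, 1], [272, -92, 0, 0, 0, 3, 1], [311, -105, 0, 0, 0, 4, 1], [350, -118, 0, 0, 0, 4, 1], [389, -131, 0, 0, 0, 5, 1], [428, -145, 0, 0, 0, 5, 1], [460, -156, 0, 0, 0, 5, 1], [490, -166, 0, 0, 0, 5, 1], [510, -172, 0, 0, 0, 5, 1], [519, -175, 0, 0, 0, 5, 1], [519, -175, 0, 0, 0, 5, 1], [519, -175, 0, 0, 0, 5, 1], [519, -175, 0, 0, 0, 5, 1]],
])

```text
t: 5.62
tcp_pos: [0.4348, 0.2762, 0.2287]
tool_rot: [0.747, 0.665, -0.001, 0.0]
contact_force: [-0.1, 0.9, -2.2]
opening: 0.0119
grasp_force: 45.0
```

```bash
cat >look.py <<'E'
from h import *
from bench import r
import sys
B=np.array([.5563,.2633]);a=np.radians(-6.5);ax=np.array([np.cos(a),np.sin(a)]);ay=np.array([-ax[1],ax[0]])
o=r.get_obs();q=np.array(o['tcp_pos'])
print('t',o['t'],'F',np.round(o['contact_force'],1),'open',o['opening'])
M=R.from_quat(o['tool_rot']).as_matrix();print('tcp',q.round(4),'in bin',((q[:2]-B)@ax).round(4),((q[:2]-B)@ay).round(4),'heading',np.degrees(np.arctan2(M[1,1],M[0,1])).round(2),'toolz',M[:,2].round(3))
E
python3 - <<'E'
from look import *
c=r.calibration('wrist');p,d=r.camera('wrist');cv2.imwrite('pics/w2.png',p[:,:,::-1]);
p,d=r.camera('top');c=r.calibration('top');W=cloud(d,c);Z=W[...,2]
np.savez('t2.npz',p=p,d=d)
# foot of lifter seen: heights
L=np.stack([(W[...,:2]-B)@ax,(W[...,:2]-B)@ay,Z],-1)
zb=q[2]-.076
m=(d>0)&(abs(Z-zb-.004)<.005)&(abs(L[...,1])<.05)&(L[...,0]>-.2)
print('toe pts',m.sum(),L[m].min(0),L[m].max(0),rect(L[m]) if m.sum()>5 else '')
E
```

```text
t 5.6167 F [-0.1  0.9 -2.2] open 0.011915342825531824
tcp [0.4348 0.2762 0.2287] in bin -0.1222 -0.0009 heading -6.61 toolz [-0.001 -0.002 -1.   ]
toe pts 447 [-0.14986155 -0.02351769  0.15192849] [-0.07173385  0.0175689   0.16169592] (array([-110.9,   -2.8]), array([78.4, 40.9]), 1.06)
```

View pics/w2.png

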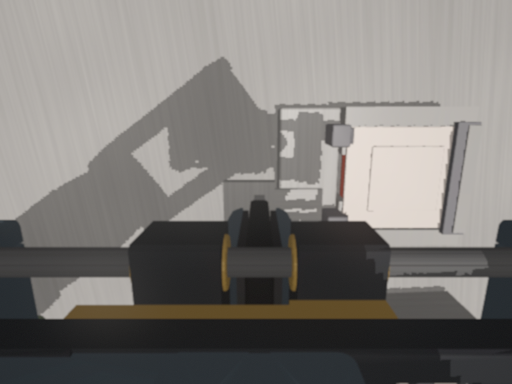

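The toe in the bin frame is at x = -72 mm and about 2–3 mm off to the right. I'll descend beyond the notch, then slide in.

Call:
jog_arm([
  [[2, 12, 20, 0, 0, -0.5, 1], [2, 25, 40, 0, 0, -0.5, 1], [2, 25, 60, 0, 0, -0.5, 1], [2, 25, 78, 0, 0, -0.5, 1], [2, 25, 90, 0, 0, -0.5, 1], [2, 25, 98, 0, 0, -0.5, 1], [2, 25, 98, 0, 0, -0.5, 1], [2, 25, 98, 0, 0, -0.5, 1], [2, 25, 98, 0, 0, -0.5, 1]],
])

```text
t: 6.47
tcp_pos: [0.4606, 0.2768, 0.1324]
tool_rot: [0.744, 0.669, 0.001, 0.0]
contact_force: [0.5, 0.5, -2.1]
opening: 0.0118
grasp_force: 45.0
```

```bash
python3 - <<'E'
from look import *
p,d=r.camera('top');c=r.calibration('top');W=cloud(d,c)
L=np.stack([(W[...,:2]-B)@ax,(W[...,:2]-B)@ay,W[...,2]],-1)
for h in((.052,.061),(.054,.069)):
    m=(d>0)&(L[...,2]>h[0])&(L[...,2]<h[1])&(abs(L[...,1])<.03)&(L[...,0]>-.2)&(L[...,0]<-.034)
    print(h,m.sum(),L[m].min(0),L[m].max(0),np.median(L[m][:,2]),rect(L[m]))
c=r.calibration('scene');p,d=r.camera('scene');cv2.imwrite('pics/s2.png',cv2.resize(p[100:210,270:400,::-1],None,fx=5,fy=5))
E
```

```text
t 6.4667 F [ 0.5  0.5 -2.1] open 0.011846161646494897
tcp [0.4606 0.2768 0.1324] in bin -0.0966 0.0026 heading -6.08 toolz [ 0.002  0.001 -1.   ]
(0.052, 0.061) 212 [-0.12237234 -0.02738863  0.05210121] [-0.03891074  0.02645547  0.06092835] 0.05886382478304297 (array([-78.1,   2.6]), array([51.9, 83.9]), 84.31)
(0.054, 0.069) 422 [-0.12419685 -0.01975491  0.05432365] [-0.04630129  0.01428921  0.06880585] 0.06123581377642101 (array([-85.6,  -3.4]), array([78.9, 31.6]), 5.63)
```

View pics/s2.png

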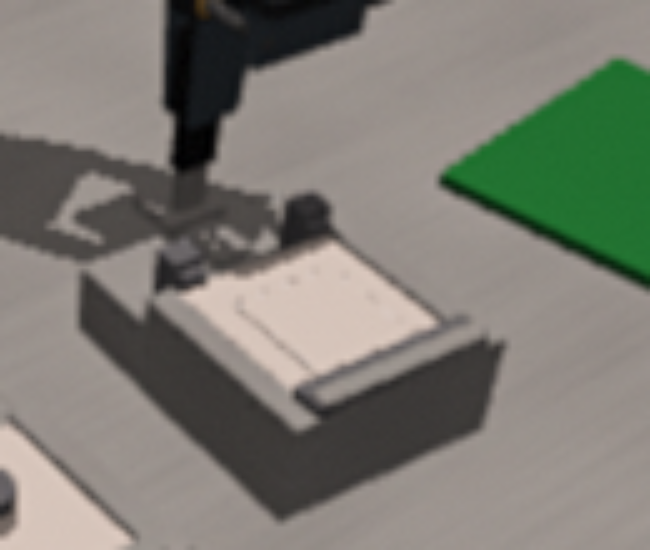

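The toe is level with the gap, its top at about 59 mm, between the posts. I'll lower it 3 mm and slide it in.

Call:
jog_arm([
  [[0, 0, 3, 0, 0, 0.4, 1], [0, 0, 3.5, 0, 0, 0.4, 1], [0, 5, 3.5, 0, 0, 0.4, 1], [0, 10, 3.5, 0, 0, 0.4, 1], [0, 16, 3.5, 0, 0, 0.4, 1], [0, 22, 3.5, 0, 0, 0.4, 1], [0, 28, 3.5, 0, 0, 0.4, 1], [0, 34, 3.5, 0, 0, 0.4, 1], [0, 38, 3.5, 0, 0, 0.4, 1], [0, 42, 3.5, 0, 0, 0.4, 1], [0, 42, 3.5, 0, 0, 0.4, 1], [0, 42, 3.5, 0, 0, 0.4, 1]],
])

```text
t: 7.57
tcp_pos: [0.5016, 0.2722, 0.1278]
tool_rot: [0.746, 0.666, -0.0, -0.0]
contact_force: [-0.3, -0.6, -2.0]
opening: 0.0117
grasp_force: 45.0
```

```bash
python3 look.py
```

```text
t 7.5667 F [-0.3 -0.6 -2. ] open 0.011727333182569943
tcp [0.5016 0.2722 0.1278] in bin -0.0554 0.0027 heading -6.47 toolz [-0. -0. -1.]
```

Call:
jog_arm([
  [[0, 0, 1, 0, 0, 0, 1], [0, 0, 1.5, 0, 0, 0, 1], [0, 0, 1.5, 0, 0, 0, 1], [0, 0, 1.5, 0, 0, 0, 1]],
])

```text
t: 7.9
tcp_pos: [0.5013, 0.2723, 0.1264]
tool_rot: [0.746, 0.666, -0.0, -0.0]
contact_force: [0.0, 0.2, -2.7]
opening: 0.0116
grasp_force: 45.0
```

Call:
jog_arm([
  [[0, -2.7, -0.3, -2, 0, 0, 1], [0, -5.4, -1.1, -4, 0, 0, 1], [0, -8.2, -1.8, -6, 0, 0, 1], [0, -10.9, -2.4, -8, 0, 0, 1], [0, -13.7, -3.0, -10, 0, 0, 1], [0, -16.5, -3.5, -12, 0, 0, 1], [0, -19.3, -3.8, -14, 0, 0, 1], [0, -22.1, -4.1, -16, 0, 0, 1], [0, -22.1, -4.1, -16, 0, 0, 1]],
])

```text
t: 8.65
tcp_pos: [0.4928, 0.2743, 0.1312]
tool_rot: [0.734, 0.662, 0.101, 0.112]
contact_force: [64.3, -13.1, -40.6]
opening: 0.0177
grasp_force: 44.0
```

```bash
cat >>look.py <<'E'
def lid():
    p,d=r.camera('top');c=r.calibration('top');W=cloud(d,c)
    L=np.stack([(W[...,:2]-B)@ax,(W[...,:2]-B)@ay,W[...,2]],-1)
    for lo,hi in((-.028,-.018),(.0,.02),(.06,.07)):
        for s in((-.045,-.025),(.025,.045)):
            m=(d>0)&(L[...,0]>lo)&(L[...,0]<hi)&(L[...,1]>s[0])&(L[...,1]<s[1])&(p.min(2)>0)&(L[...,2]<.12)
            print('lid x',lo,'y',s[0],m.sum(),np.median(L[m][:,2]).round(4) if m.sum() else '')
E
python3 - <<'E'
from look import *
lid()
E
```

```text
t 8.65 F [ 64.3 -13.1 -40.6] open 0.017694404583300922
tcp [0.4928 0.2743 0.1312] in bin -0.0643 0.0037 heading -5.94 toolz [ 0.298 -0.031 -0.954]
lid x -0.028 y -0.045 42 0.067
lid x -0.028 y 0.025 1 0.0665
lid x 0.0 y -0.045 80 0.0678
lid x 0.0 y 0.025 79 0.0675
lid x 0.06 y -0.045 42 0.0678
lid x 0.06 y 0.025 38 0.068
```

```bash
python3 - <<'E'
from look import *
print(o['wrist_torque'],o['effort'],o['joint_pos'])
p,d=r.camera('scene');a=cv2.resize(p[80:200,270:390,::-1],(400,400),interpolation=cv2.INTER_CUBIC)
np.savez('s3.npz',p=p,d=d)
p,d=r.camera('wrist');np.savez('w3.npz',p=p,d=d);b=cv2.resize(p[:,:,::-1],(400,300))
t,dt=r.camera('top');np.savez('t3.npz',p=t,d=dt);e=cv2.resize(t[140:250,95:205,::-1],(300,300),interpolation=cv2.INTER_CUBIC)
I=np.zeros((600,800,3),np.uint8);I[:400,:400]=a;I[:300,400:]=b;I[300:,400:700]=e
cv2.imwrite('pics/c3.png',np.clip(I*1.6,0,255).astype(np.uint8))
E
```

```text
t 8.7 F [ 62.3 -12.5 -39.4] open 0.017642326052041902
tcp [0.4929 0.2743 0.1312] in bin -0.0643 0.0037 heading -6.01 toolz [ 0.296 -0.031 -0.955]
[-1.55150796 -5.81734401 -0.35771235] [ 2.37195557e+01 -6.01437736e+01 -1.26236245e+01  6.91320866e+00
  5.81513152e+00  3.79162069e-03] [ 0.60242071  0.26979999  1.90940554 -0.28693489  0.75031803  0.89697118]
```

View pics/c3.png

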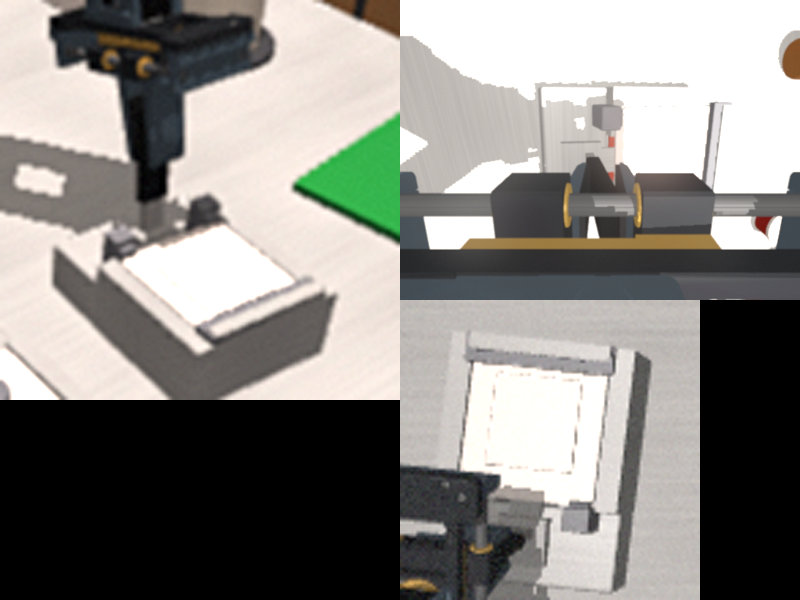

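The gripper has tilted back, but the lid is still flat. I'll get the lifter's actual tilt from the depth data.

```bash
python3 - <<'E'
from look import *
for n,c in(('t3','top'),('s3','scene')):
    d=np.load(n+'.npz')['d'];W=cloud(d,r.calibration(c))
    L=np.stack([(W[...,:2]-B)@ax,(W[...,:2]-B)@ay,W[...,2]],-1)*1000
    for y0 in(-26,-19,-12,-5,5,12,19):
        row=[]
        for x0 in range(-100,0,6):
            m=(d>0)&(L[...,0]>x0)&(L[...,0]<x0+6)&(L[...,1]>y0)&(L[...,1]<y0+7)&(L[...,2]<85)
            row.append(np.median(L[m][:,2]).round(0) if m.sum() else 0)
        print(n,y0,np.array(row).astype(int))
E
```

```text
t 8.85 F [ 60.7 -12.1 -37.9] open 0.017402387146972727
tcp [0.493  0.2742 0.1312] in bin -0.0642 0.0036 heading -6.11 toolz [ 0.295 -0.031 -0.955]
t3 -26 [48 49 48 50 50 49 49 49 49 50 48 67 67 68 66 67 69]
t3 -19 [49 48 51 58 59 60 60 62 63 51 49 65 67 67 67 67 69]
t3 -12 [48 49 54 58 58 61 64 67 63 59 58 62 66 67 66 66 68]
t3 -5 [49 49 54 58 59 61  0 73 63 60 60 64 67 67 67 68 69]
t3 5 [49 49 49 58 61  0  0 67 63 60 59 62 66 66 66 66 69]
t3 12 [47 49  0  0  0  0  0 64 64 59 58 66 66 66 68 67 69]
t3 19 [ 0  0  0  0  0  0  0 60 62 49 48 66 67 66 67 67 69]
s3 -26 [49 50  0  0  0  0  0  0  0 60  0  0 68 67 67 68 70]
s3 -19 [ 0 50 59 59 62 63  0 62 64 61  0 68 68 68 68 68 69]
s3 -12 [48  0  0 60 60 61 67 75 64 59  0 68 69 68 68 68 69]
s3 -5 [48  0 57 59 60 76  0 76 64 60  0 68 67 68 69 68 70]
s3 5 [52 50 58  0  0  0  0 77 69 59  0 69 67 68 67 68 71]
s3 12 [51  0  0  0  0  0  0 69 64 63 60 68 67 67 68 67 70]
s3 19 [ 0  0  0  0  0  0 60 63 64 60  0 67 68 68 67 68 69]
```

```bash
cat >rock.py <<'E'
# rows (y,z,rx) relative to commanded (y0,z0,th0), all in the upright tool axes at the base pose
import numpy as np,sys
def arc(th,press=0.,h=76.4):
    t=np.radians(th);c,s=np.cos(t),np.sin(t);return np.array([28*(c-1)-h*s,-(28*s+h*(c-1))+press])
def rel(cur,th,press=0.):
    t=np.radians(cur[2]);d=arc(th,press)-cur[:2]
    # tool tilted back by t: y axis -> (y,z) comps (cos t, -sin t)... rx=-t: y->(c,-s), z->(s,c)
    c,s=np.cos(t),np.sin(t);return np.round([d@[c,-s],d@[s,c],-(th-cur[2])],1)
E
python3 - <<'E'
from rock import *
cur=(-22.1,-4.1,16)
for th in(12,8,6,4,0):print(th,rel(cur,th,0.3))
E
```

```text
12 [5.3 1.8 4. ]
8 [10.4  4.3  8. ]
6 [12.9  5.7 10. ]
4 [15.3  7.1 12. ]
0 [20.  10.3 16. ]
```

Call:
jog_arm([
  [[0, 5.3, 1.8, 4, 0, 0, 1], [0, 10.4, 4.3, 8, 0, 0, 1], [0, 12.9, 5.7, 10, 0, 0, 1], [0, 12.9, 5.7, 10, 0, 0, 1], [0, 12.9, 5.7, 10, 0, 0, 1]],
], newtons=60)

```text
t: 9.27
tcp_pos: [0.4956, 0.2735, 0.1299]
tool_rot: [0.745, 0.665, 0.037, 0.04]
contact_force: [3.1, -0.2, 3.0]
opening: 0.0115
grasp_force: 60.0
```

```bash
python3 - <<'E'
from look import *
print(o['wrist_torque'],o['grasp_force'])
lid()
E
```

```text
t 9.2667 F [ 3.1 -0.2  3. ] open 0.011452981200222557
tcp [0.4956 0.2735 0.1299] in bin -0.0614 0.0032 heading -6.51 toolz [ 0.108 -0.01  -0.994]
[-0.15472543 -0.64910668 -0.009142  ] 59.99417960643768
lid x -0.028 y -0.045 41 0.0656
lid x -0.028 y 0.025 18 0.0654
lid x 0.0 y -0.045 82 0.0659
lid x 0.0 y 0.025 4 0.0687
lid x 0.06 y -0.045 40 0.0661
lid x 0.06 y 0.025 38 0.0655
```

```bash
python3 - <<'E'
from rock import *
cur=(*arc(6),6)
for th in(8,10,12,14,16,18,20,22,24):print(th,rel(cur,th,0.))
E
```

```text
8 [-2.7 -0.9 -2. ]
10 [-5.4 -1.8 -4. ]
12 [-8.1 -2.5 -6. ]
14 [-10.9  -3.2  -8. ]
16 [-13.7  -3.7 -10. ]
18 [-16.5  -4.2 -12. ]
20 [-19.3  -4.5 -14. ]
22 [-22.1  -4.8 -16. ]
24 [-25.   -4.9 -18. ]
```

Call:
jog_arm([
  [[0, -1.4, -0.5, -1, 0, 0, 1], [0, -2.7, -1.0, -2, 0, 0, 1], [0, -2.7, -1.0, -2, 0, 0, 1], [0, -2.7, -1.0, -2, 0, 0, 1]],
])

```text
t: 9.65
tcp_pos: [0.4932, 0.2737, 0.1301]
tool_rot: [0.743, 0.665, 0.049, 0.054]
contact_force: [14.6, -3.6, -1.9]
opening: 0.0119
grasp_force: 60.0
```

Call:
jog_arm([
  [[0, -1.4, -0.5, -1, 0, 0, 1], [0, -2.7, -0.9, -2, 0, 0, 1], [0, -2.7, -0.9, -2, 0, 0, 1], [0, -2.7, -0.9, -2, 0, 0, 1], [0, -2.7, -0.9, -2, 0, 0, 1]],
])

```text
t: 10.07
tcp_pos: [0.4882, 0.2744, 0.1309]
tool_rot: [0.743, 0.664, 0.059, 0.066]
contact_force: [2.2, -0.6, 6.3]
opening: 0.0115
grasp_force: 60.0
```

```bash
python3 - <<'E'
from look import *
print(o['wrist_torque'],o['grasp_force'])
lid()
E
```

```text
t 10.0667 F [ 2.2 -0.6  6.3] open 0.011508462823594828
tcp [0.4882 0.2744 0.1309] in bin -0.0689 0.0033 heading -6.4 toolz [ 0.175 -0.018 -0.984]
[-0.12864753 -0.69647212 -0.03458505] 59.9984747171402
lid x -0.028 y -0.045 40 0.0718
lid x -0.028 y 0.025 0 
lid x 0.0 y -0.045 85 0.0712
lid x 0.0 y 0.025 79 0.0708
lid x 0.06 y -0.045 42 0.0675
lid x 0.06 y 0.025 39 0.0661
```

The lid is lifting now, with its front at 72 mm. I'll keep rocking gently.

Call:
jog_arm([
  [[0, -1.4, -0.5, -1, 0, 0, 1], [0, -2.7, -0.9, -2, 0, 0, 1], [0, -4.0, -1.3, -3, 0, 0, 1], [0, -5.4, -1.8, -4, 0, 0, 1], [0, -6.7, -2.1, -5, 0, 0, 1], [0, -8.1, -2.5, -6, 0, 0, 1], [0, -9.5, -2.8, -7, 0, 0, 1], [0, -10.9, -3.2, -8, 0, 0, 1], [0, -12.3, -3.4, -9, 0, 0, 1], [0, -13.7, -3.7, -10, 0, 0, 1], [0, -13.7, -3.7, -10, 0, 0, 1]],
])

```text
t: 11.03
tcp_pos: [0.4737, 0.276, 0.132]
tool_rot: [0.734, 0.657, 0.117, 0.13]
contact_force: [2.8, -0.4, 4.2]
opening: 0.0117
grasp_force: 60.0
```

```bash
python3 - <<'E'
from look import *
print(o['wrist_torque'],o['grasp_force'])
lid()
E
```

```text
t 11.0333 F [ 2.8 -0.4  4.2] open 0.011657385253519257
tcp [0.4737 0.276  0.132 ] in bin -0.0835 0.0033 heading -6.35 toolz [ 0.343 -0.037 -0.939]
[-0.15278865 -0.79745137 -0.03135572] 60.00047564506531
lid x -0.028 y -0.045 39 0.0851
lid x -0.028 y 0.025 43 0.0847
lid x 0.0 y -0.045 84 0.0804
lid x 0.0 y 0.025 82 0.0796
lid x 0.06 y -0.045 40 0.069
lid x 0.06 y 0.025 40 0.0696
```

Call:
jog_arm([
  [[0, -1.4, -0.5, -1, 0, 0, 1], [0, -2.7, -0.9, -2, 0, 0, 1], [0, -2.7, -0.9, -2, 0, 0, 1], [0, -2.7, -0.9, -2, 0, 0, 1], [0, 0, 0, 0, 0, 0, 1], [0, 2.7, 0.9, 2, 0, 0, 1], [0, 5.3, 2.2, 4, 0, 0, 1], [0, 8.0, 3.4, 6, 0, 0, 1], [0, 10.5, 4.7, 8, 0, 0, 1], [0, 13.0, 6.1, 10, 0, 0, 1], [0, 13.0, 6.1, 10, 0, 0, 1], [0, 13.0, 6.1, 10, 0, 0, 1]],
])

```text
t: 12.08
tcp_pos: [0.4886, 0.2743, 0.1308]
tool_rot: [0.743, 0.663, 0.059, 0.065]
contact_force: [1.1, 0.7, 8.0]
opening: 0.0119
grasp_force: 60.0
```

```bash
python3 - <<'E'
from look import *
lid()
Bz=q[2];print(shift(q,o['tool_rot'],[*(B+(-.0555)*ax+.003*ay),.1285],tool(-6.5)),shift(q,o['tool_rot'],[*(B+(-.12)*ax+.003*ay),.1285],tool(-6.5)))
E
```

```text
t 12.0833 F [1.1 0.7 8. ] open 0.01192298987276153
tcp [0.4886 0.2743 0.1308] in bin -0.0685 0.0033 heading -6.5 toolz [ 0.174 -0.018 -0.985]
lid x -0.028 y -0.045 42 0.0789
lid x -0.028 y 0.025 0 
lid x 0.0 y -0.045 84 0.0759
lid x 0.0 y 0.025 79 0.0754
lid x 0.06 y -0.045 40 0.0684
lid x 0.06 y 0.025 37 0.0688
(array([-0.3, 12.4,  4.6]), array([10.06, -0.08,  0.  ])) (array([ -0.2, -51.1,  -6.7]), array([10.06, -0.08,  0.  ]))
```

The lid now stays up on the noses, its front about 13–15 mm up with the toe clear. I'll rock upright, withdraw and lift.

Call:
jog_arm([
  [[0, 4, 1.5, 3.3, 0, 0, 1], [0, 8, 3, 6.7, 0, 0, 1], [0, 12, 4.2, 10, 0, 0, 1], [0, 12, 4.2, 10, 0, 0, 1], [0, 2, 2.4, 10, 0, 0, 1], [0, -8, 0.7, 10, 0, 0, 1], [0, -20, -1.5, 10, 0, 0, 1], [0, -35, -4.1, 10, 0, 0, 1], [0, -51, -6.9, 10, 0, 0, 1], [0, -60, -8.5, 10, 0, 0, 1], [0, -60, -8.5, 10, 0, 0, 1]],
])

```text
t: 13.05
tcp_pos: [0.4235, 0.2805, 0.1277]
tool_rot: [0.745, 0.667, -0.002, -0.001]
contact_force: [-4.8, 1.0, 6.1]
opening: 0.0116
grasp_force: 60.0
```

```bash
python3 - <<'E'
from look import *
lid()
z=.24
T=tool(-1.5)
print(shift(q,o['tool_rot'],[q[0],q[1],z],R.from_quat(o['tool_rot'])))
print(shift(q,o['tool_rot'],[.590,-.248,z],T))
E
```

```text
t 13.05 F [-4.8  1.   6.1] open 0.011559655828054112
tcp [0.4235 0.2805 0.1277] in bin -0.1339 0.002 heading -6.36 toolz [-0.005 -0.001 -1.   ]
lid x -0.028 y -0.045 41 0.0786
lid x -0.028 y 0.025 40 0.0789
lid x 0.0 y -0.045 84 0.0758
lid x 0.0 y 0.025 80 0.0753
lid x 0.06 y -0.045 41 0.0681
lid x 0.06 y 0.025 38 0.0686
(array([  -0.2,   -0.5, -112.3]), array([0., 0., 0.]))
(array([-506.9,  223.5, -112.6]), array([-0.27,  0.08, -4.86]))
```

Call:
jog_arm([
  [[0, 0, -35, 0, 0, 0, 1], [0, 0, -70, 0, 0, 0, 1], [0, 0, -105, 0, 0, 0, 1], [-20, 9, -112, 0, 0, 0, 1], [-55, 24, -112, 0, 0, -1, 1], [-90, 40, -112, 0, 0, -1, 1], [-125, 55, -112, 0, 0, -1, 1], [-160, 70, -112, 0, 0, -2, 1], [-195, 86, -112, 0, 0, -2, 1], [-230, 101, -112, 0, 0, -2, 1], [-265, 117, -112, 0, 0, -3, 1], [-300, 132, -112, 0, 0, -3, 1], [-335, 148, -112, 0, 0, -3, 1], [-370, 163, -112, 0, 0, -4, 1], [-405, 178, -112, 0, 0, -4, 1], [-440, 194, -112, 0, 0, -4.5, 1], [-475, 209, -112, 0, 0, -5, 1], [-498, 219, -112, 0, 0, -5, 1], [-507, 223.5, -112, 0, 0, -5, 1], [-507, 223.5, -112, 0, 0, -5, 1]],
])

```text
t: 14.77
tcp_pos: [0.5926, -0.25, 0.2376]
tool_rot: [0.717, 0.697, -0.001, -0.002]
contact_force: [-0.2, 0.6, -3.0]
opening: 0.0119
grasp_force: 60.0
```

```bash
python3 - <<'E'
from look import *
p,d=r.camera('scene');W=cloud(d,r.calibration('scene'))
m=(d>0)&(abs(W[...,1]+.248)<.06)&(W[...,0]>.52)&(W[...,0]<.68)&(W[...,2]>.13)&(W[...,2]<.19)
for lo in np.arange(.14,.19,.005):
    k=m&(abs(W[...,2]-lo)<.0025);print(lo.round(3),k.sum(),W[k].min(0)[:2].round(3) if k.sum() else'',W[k].max(0)[:2].round(3) if k.sum() else'')
print(shift(q,o['tool_rot'],[.590,-.248,.0805],tool(-1.5)))
cv2.imwrite('pics/s4.png',cv2.resize(p[60:330,80:400,::-1],None,fx=2.4,fy=2.2))
E
```

```text
t 14.7667 F [-0.2  0.6 -3. ] open 0.011942422320601968
tcp [ 0.5926 -0.25    0.2376] in bin 0.0942 -0.5059 heading -1.61 toolz [-0.003  0.001 -1.   ]
0.14 0  
0.145 0  
0.15 0  
0.155 0  
0.16 63 [ 0.572 -0.272] [ 0.644 -0.233]
0.165 211 [ 0.564 -0.272] [ 0.644 -0.231]
0.17 171 [ 0.563 -0.271] [ 0.606 -0.231]
0.175 24 [ 0.59  -0.261] [ 0.599 -0.242]
0.18 16 [ 0.591 -0.261] [ 0.598 -0.241]
0.185 21 [ 0.592 -0.262] [ 0.599 -0.241]
(array([  1.8,  -2.1, 157.1]), array([-0.2 , -0.07, -0.11]))
```

View pics/s4.png

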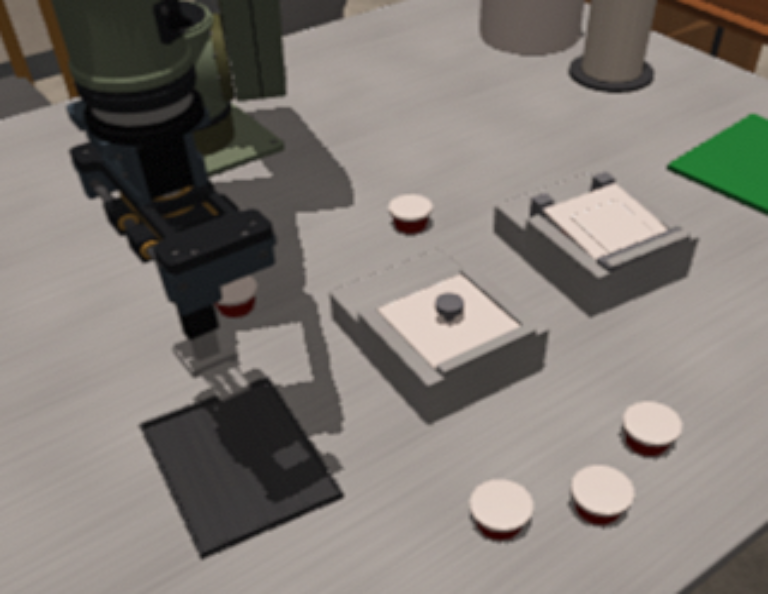

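The picture shows the lid of the notched bin propped up at (610,220) and the lifter upright over the tray at (240,450). I'll lower it.

Call:
jog_arm([
  [[1.8, -2, 30, 0, 0, 0, 1], [1.8, -2, 60, 0, 0, 0, 1], [1.8, -2, 90, 0, 0, 0, 1], [1.8, -2, 115, 0, 0, 0, 1], [1.8, -2, 135, 0, 0, 0, 1], [1.8, -2, 147, 0, 0, 0, 1], [1.8, -2, 152, 0, 0, 0, 1], [1.8, -2, 155, 0, 0, 0, 1], [1.8, -2, 155, 0, 0, 0, 1], [1.8, -2, 155, 0, 0, 0, 1]],
])

```text
t: 15.65
tcp_pos: [0.5916, -0.246, 0.0859]
tool_rot: [0.716, 0.698, 0.0, 0.001]
contact_force: [0.0, 0.9, -2.4]
opening: 0.0119
grasp_force: 60.0
```

Call:
jog_arm([
  [[0, 0, 1.5, 0, 0, 0, 1], [0, 0, 3, 0, 0, 0, 1], [0, 0, 4, 0, 0, 0, 1], [0, 0, 5, 0, 0, 0, 1], [0, 0, 5, 0, 0, 0, 1], [0, 0, 5, 0, 0, 0, 1]],
])

```text
t: 16.15
tcp_pos: [0.5912, -0.2466, 0.0805]
tool_rot: [0.716, 0.698, 0.0, 0.0]
contact_force: [-0.5, 0.5, 3.7]
opening: 0.0117
grasp_force: 60.0
```

Foot contact is felt, so I'll open and then retreat upwards.

Call:
jog_arm([
  [[0, 0, 0, 0, 0, 0, 1], [0, 0, 0, 0, 0, 0, 0.6], [0, 0, 0, 0, 0, 0, 0.4], [0, 0, 0, 0, 0, 0, 0], [0, 0, 0, 0, 0, 0, -0.5], [0, 0, 0, 0, 0, 0, -1], [0, 0, 0, 0, 0, 0, -1], [0, 0, 0, 0, 0, 0, -1], [0, 0, 0, 0, 0, 0, -1], [0, 0, 0, 0, 0, 0, -1], [0, 0, 0, 0, 0, 0, -1], [0, 0, 0, 0, 0, 0, -1]],
], newtons=5)

```text
t: 17.15
tcp_pos: [0.5911, -0.2465, 0.0798]
tool_rot: [0.716, 0.698, 0.0, 0.0]
contact_force: [0.4, -0.7, -0.0]
opening: 0.082
grasp_force: 0.0
```

Call:
jog_arm([
  [[0, 0, 0, 0, 0, 0, -1], [0, 0, -10, 0, 0, 0, -1], [0, 0, -30, 0, 0, 0, -1], [0, 0, -60, 0, 0, 0, -1], [0, 0, -95, 0, 0, 0, -1], [0, 0, -130, 0, 0, 0, -1], [0, 0, -160, 0, 0, 0, -1], [-30, -35, -160, 0, 0, 0, -1], [-50, -60, -160, 0, 0, 0, -1], [-70, -90, -160, 0, 0, 0, -1], [-70, -100, -160, 0, 0, 0, -1], [-70, -100, -160, 0, 0, 0, -1]],
])

```text
t: 18.15
tcp_pos: [0.4871, -0.3145, 0.241]
tool_rot: [0.717, 0.697, -0.0, 0.0]
contact_force: [0.7, 0.1, -0.2]
opening: 0.0911
grasp_force: 0.0
```

```bash
python3 - <<'E'
from look import *
lid()
p,d=r.camera('scene');W=cloud(d,r.calibration('scene'))
m=(d>0)&(abs(W[...,1]+.247)<.05)&(abs(W[...,0]-.591)<.06)
for a,b in((.005,.018),(.05,.09),(.12,.135)):
    k=m&(W[...,2]>a)&(W[...,2]<b);print(a,k.sum(),W[k].mean(0).round(4) if k.sum() else '',W[k].max(0).round(4) if k.sum() else '')
cv2.imwrite('pics/s5.png',cv2.resize(p[100:330,120:390,::-1],None,fx=2.5,fy=2.5))
E
```

```text
t 18.15 F [ 0.7  0.1 -0.2] open 0.09110328500038448
tcp [ 0.4871 -0.3145  0.241 ] in bin -0.0034 -0.5819 heading -1.64 toolz [ 0. -0. -1.]
lid x -0.028 y -0.045 41 0.0789
lid x -0.028 y 0.025 42 0.0789
lid x 0.0 y -0.045 86 0.0756
lid x 0.0 y 0.025 83 0.0753
lid x 0.06 y -0.045 41 0.0687
lid x 0.06 y 0.025 38 0.0686
0.005 330 [ 0.6057 -0.2497  0.0093] [ 0.6494 -0.1972  0.0175]
0.05 157 [ 0.597  -0.2498  0.0705] [ 0.5997 -0.2342  0.0898]
0.12 80 [ 0.5941 -0.2487  0.1258] [ 0.5995 -0.2347  0.1288]
```

View pics/s5.png

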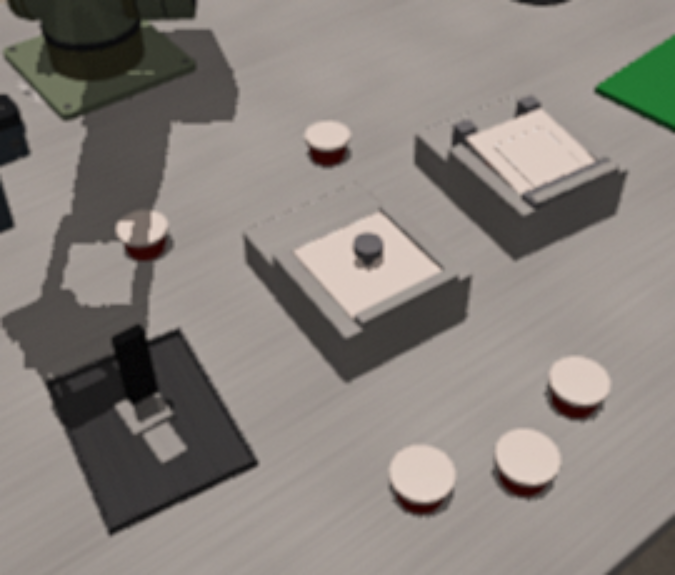

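The lifter stands upright in its tray at (135,390). The lid at (530,150) stays raised and the gripper is clear, so I'm handing in.

```bash
python3 -c "
from bench import r
print(r.hand_in())"
```

```text
the job is handed in; nothing more can be done
None
```

The lid of the notched bin is popped loose and resting about 13–15 mm up on its clips, the lifter stands upright in its tray with the gripper clear, and the job was handed in after about 18 s; the first rock jammed at about 64 N wrist force, so I eased off and redid it slowly.

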